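# Close the pressure pot: tighten its four clamp bolts crosswise in two passes

## Task

Tighten the four red-knobbed clamp bolts of the pressure pot's lid clockwise, in two passes, always a bolt and then the one opposite before the other two: in the first pass bring each to about 0.88 N m (a 16 N push square to the lever at its knob), and only when all four have that, bring each in the same crosswise way to about 1.2 N m (22 N). Never go over 1.3 N m (23.5 N) on any bolt, leave the lid where it lies and do not disturb the tins, the spray can and the box that stand around.

Things in the scene. Friction and masses are not known exactly. Their poses are not given: they have to be found in the camera images.
- pot: orange round pressure pot, 208 mm across, bolted to the bench; origin under its centre, z up. Its four dark steel bridge clamps stand 90 degrees apart round the rim, on its +x (a), +y (b), -x (c) and -y (d) sides, and reach over the lid at 150 to 162 mm height; so a faces c, and b faces d, across the lid
- lid: loose round aluminium lid, 198 mm across, 12 mm thick, 2.5 kg, already lying in place on the pot's rubber seat; origin at the centre of its underside, 110 mm above the bench; a bail handle on its middle reaches 23 mm above its top face
- axis_a (a point): point on the vertical axis of clamp bolt a (across the lid from c), 201 mm above the bench, 85 mm from the pot's centre. The bolt tightens clockwise seen from above and stays where it is left. Loose, it drags with 0.68 N m (12.4 N at the knob); once its pad presses on the lid that grows by about 1 N m per rad (0.34 N per mm of knob travel)
- knob_a (a point): middle of bolt a's upright red knob, a freely revolving post 18 mm across, 181 to 221 mm above the bench, on the end of a steel lever (its hub 185 mm high), 55 mm from the bolt's axis. It starts 0.2 to 0.65 rad short of where the pad meets the lid: different for each bolt, and not to be seen from the lever's direction
- pad_a: black round pressure pad of bolt a, 26 mm across, 8 mm thick, sprung on the end of the screw under the clamp, 2 to 5 mm off the lid at the start; its underside lies 34 mm below its origin. It comes down 8 mm per rad of lever turn; after it meets the lid its spring is squeezed instead
- axis_b (a point): point on the vertical axis of clamp bolt b (across the lid from d), 201 mm above the bench, 85 mm from the pot's centre. The bolt tightens clockwise seen from above and stays where it is left. Loose, it drags with 0.68 N m (12.4 N at the knob); once its pad presses on the lid that grows by about 1 N m per rad (0.34 N per mm of knob travel)
- knob_b (a point): middle of bolt b's upright red knob, a freely revolving post 18 mm across, 181 to 221 mm above the bench, on the end of a steel lever (its hub 185 mm high), 55 mm from the bolt's axis. It starts 0.2 to 0.65 rad short of where the pad meets the lid: different for each bolt, and not to be seen from the lever's direction
- pad_b: black round pressure pad of bolt b, 26 mm across, 8 mm thick, sprung on the end of the screw under the clamp, 2 to 5 mm off the lid at the start; its underside lies 34 mm below its origin. It comes down 8 mm per rad of lever turn; after it meets the lid its spring is squeezed instead
- axis_c (a point): point on the vertical axis of clamp bolt c (across the lid from a), 201 mm above the bench, 85 mm from the pot's centre. The bolt tightens clockwise seen from above and stays where it is left. Loose, it drags with 0.68 N m (12.4 N at the knob); once its pad presses on the lid that grows by about 1 N m per rad (0.34 N per mm of knob travel)
- knob_c (a point): middle of bolt c's upright red knob, a freely revolving post 18 mm across, 181 to 221 mm above the bench, on the end of a steel lever (its hub 185 mm high), 55 mm from the bolt's axis. It starts 0.2 to 0.65 rad short of where the pad meets the lid: different for each bolt, and not to be seen from the lever's direction
- pad_c: black round pressure pad of bolt c, 26 mm across, 8 mm thick, sprung on the end of the screw under the clamp, 2 to 5 mm off the lid at the start; its underside lies 34 mm below its origin. It comes down 8 mm per rad of lever turn; after it meets the lid its spring is squeezed instead
- axis_d (a point): point on the vertical axis of clamp bolt d (across the lid from b), 201 mm above the bench, 85 mm from the pot's centre. The bolt tightens clockwise seen from above and stays where it is left. Loose, it drags with 0.68 N m (12.4 N at the knob); once its pad presses on the lid that grows by about 1 N m per rad (0.34 N per mm of knob travel)
- knob_d (a point): middle of bolt d's upright red knob, a freely revolving post 18 mm across, 181 to 221 mm above the bench, on the end of a steel lever (its hub 185 mm high), 55 mm from the bolt's axis. It starts 0.2 to 0.65 rad short of where the pad meets the lid: different for each bolt, and not to be seen from the lever's direction
- pad_d: black round pressure pad of bolt d, 26 mm across, 8 mm thick, sprung on the end of the screw under the clamp, 2 to 5 mm off the lid at the start; its underside lies 34 mm below its origin. It comes down 8 mm per rad of lever turn; after it meets the lid its spring is squeezed instead
- tin0: open empty tin, brass colour, 80 mm across, 85 mm tall, 90 g; origin under its centre
- tin1: open empty tin, copper colour, 80 mm across, 85 mm tall; origin under its centre
- tin2: open empty tin, brass colour, 80 mm across, 85 mm tall; origin under its centre
- spraycan: yellow spray can, 56 mm across, 150 mm tall, standing; origin under its centre
- nutbox: small open blue box, 100 x 130 x 40 mm; origin under its centre
There are look-alikes about, which are no part of the job. There is more than one size of the lid; the job needs the middle-sized.

How it is judged (in metres and radians):
On the way, in this order (a step that is already met when the one before it is completed fails the run):
1. first pass: one pair of opposite bolts is snug, the other two still loose (((contact force between pad_a and lid between 6 and 36 N and contact force between pad_c and lid between 6 and 36 N and contact force between each of pad_b, pad_d and lid below 4 N) or (contact force between pad_b and lid between 6 and 36 N and contact force between pad_d and lid between 6 and 36 N and contact force between each of pad_a, pad_c and lid below 4 N))), for 0.2 s.
2. first pass done: all four bolts are snug, none tight (contact force between pad_a and lid between 6 and 36 N and contact force between pad_c and lid between 6 and 36 N and contact force between pad_b and lid between 6 and 36 N and contact force between pad_d and lid between 6 and 36 N), for 0.2 s.
3. second pass: one pair of opposite bolts is tight, the other two still only snug (((contact force between pad_a and lid between 38 and 82 N and contact force between pad_c and lid between 38 and 82 N and contact force between pad_b and lid between 6 and 36 N and contact force between pad_d and lid between 6 and 36 N) or (contact force between pad_b and lid between 38 and 82 N and contact force between pad_d and lid between 38 and 82 N and contact force between pad_a and lid between 6 and 36 N and contact force between pad_c and lid between 6 and 36 N))), for 0.2 s.
4. second pass done: all four bolts are tight (contact force between pad_a and lid between 38 and 82 N and contact force between pad_b and lid between 38 and 82 N and contact force between pad_c and lid between 38 and 82 N and contact force between pad_d and lid between 38 and 82 N), for 0.2 s.
At the end, for the whole second after the job is handed in: All four pads press on the lid with 38 to 82 N each (a bolt turned to 0.98 to 1.34 N m; the first pass counts from 6 to 36 N, 0.73 to 0.97 N m), and the lid lies at rest within 6 mm of its start and level within 0.03 rad (all of step 4 and linear speed of lid below 0.01 m/s and distance of lid from where it was at the start of the episode below 0.006 m and angle between lid's own z axis and vertical below 0.03 rad); the robot touches nothing.
It fails at once if a bolt is over-tightened (pad presses with more than 84 N, 1.35 N m) (contact force between any of pad_a, pad_b, pad_c, pad_d and lid above 84 N).
It fails at once if a bolt is tight while another is still loose (contact force between any of pad_a, pad_b, pad_c, pad_d and lid above 40 N and contact force between any of pad_a, pad_b, pad_c, pad_d and lid below 5 N).
It fails at once if the lid is shifted by more than 6 mm (distance of lid from where it was at the start of the episode above 0.006 m).
It fails at once if a bystander is disturbed (moved by more than 20 mm) (distance of any of tin0, tin1, tin2, spraycan, nutbox from where it was at the start of the episode above 0.02 m).
It also fails if it takes over 72 s, if anything falls off the work surface, if the arm or the gripper's body presses on something with over 40 N, if the wrist force passes 120 N, or if a joint passes its speed limit or range.

## Robot

A 6-joint arm with a two-finger parallel gripper is mounted at the origin on the work surface. World frame = base frame: x ahead of the robot, y to its left, z up, the work surface at z = 0. Lengths are in m, angles in degrees, forces in N, time in s.
With the tool pointing down it reaches from about 0.375 to 0.925 m from the base axis. Payload 5.7 kg.
Tool frame: the origin (TCP) lies at the very end of the fingers, on their centre line; the grasp point (between the pads) lies 19 mm behind it (arm.grip_point_offset is the z of the grasp point in the tool frame, in m); z points along the fingers, y is the line along which they close (so a half turn about z gives the same grasp; the last joint's range is limited). The gripper opens to 85 mm and grips with 20 to 120 N. Pads are 22 mm wide; open, the fingers measure 114 mm over their backs; the gripper's body (76 mm by 85 mm) begins 54 mm behind the grasp point. The pads swing forward as they close: fully open they stand 13 mm farther back than shut.
Start: joints at [59.926, 20.558, 86.54, -0, 72.909, -6.595], TCP at [0.239, 0.55, 0.231] pointing down, gripper open.
Joint ranges: [-170.27, 170.27], [-57.76, 135], [12.27, 136.19], [-55.21, 235.2], [11.17, 155.16], [-170.74, 170.74]. Speed limits (degrees/s): [136.94, 136.94, 180, 180, 180, 180].

## Interface

Orientations are given as [roll, pitch, yaw] about the fixed x, y, z axes, in that order (R = Rz(yaw) Ry(pitch) Rx(roll)).
In Python, from station import arm gives the robot as it stands.
- The arm moves only by the shell command python3 -m jog 'ROWS'. ROWS is a JSON object of lists of equal length, an entry for each row: "rot": the turn, a rotation vector about the tool's x, y, z in rad, a list of three; "delta_pos": the shift along the tool's x, y, z in mm, a list of three; "hand": the finger opening in mm, from 0 to 85.4. In form: {"rot": [[wx, wy, wz], ...], "delta_pos": [[dx, dy, dz], ...], "hand": [hand, ...]}. A call has 1 to 8 rows; each row shifts and turns the commanded pose from where the row before left it, along the tool's axes as they then stand; what a row does not reach is not made up. A row lasts 1/12 s, in which the tool goes at most 41.7 mm and 7.16 degrees, less where a joint would pass 70% of its speed; a pose out of reach is approached as far as the arm can. A call with a gripper value outside its range is refused whole. The fingers move at their own pace and stop on an object; the grip force is fixed at half the most. Time passes only in rows, so rows that do not move let the fingers close. It gives the time, the measured TCP pose, the force, the opening and the grip force at its end, in the units of the state.
- arm.get_state(): the state, without advancing time (a new reading comes with each control period).
- arm.grab_frame(name): name is "side" or "top"; returns a dict with "image" (384x512x3 uint8, red, green, blue), "fx", "fy", "cx", "cy" (pixels), "k1" (the pictures are not rectified: a ray, as slopes to the right and down, at radius r is drawn at 1 + k1 r^2 times it, then the intrinsics apply), "view" (4x4, takes a point from world to camera coordinates). Camera axes: x right, y up, looking along -z (the intrinsics and any distortion apply to the point x, -y, -z); pixel columns grow to the right and rows downward; lengths in m; the calibration is good to about 2 mm. A picture is of the moment at which its call begins. There is no depth.
- arm.finish_job(): hands the job in; it is judged then, once.
The state is a dict: "clock": time; "qpos": joint angles; "qvel": joint speeds; "joint_torque": joint torques, N m; "eef_pos": TCP position; "ee_rot": TCP orientation; "contact_force": force on the tool from outside, world axes, zero at the start; "torque": the same for the moment, N m; "opening": opening from 0.0 (shut) to 1.0 (fully open); "grasp_force": force on a finger pad.
Only numpy, scipy, OpenCV 4.12 (cv2) and the standard library are available. Lean on these libraries where they do the work, as an engineer would, in place of code of your own. Each camera call takes 0.05 s, during which the arm holds its last target. There are 200 camera calls.

## Working session

There is one attempt and no reset: what is moved stays moved. The work goes in short steps, Python scripts to look and compute and a shell command to move; the robot and the scene stay as the last step left them, time stands still between calls to the robot, and variables do not carry over. Pictures are saved under pics/ and viewed, at most 10 in all, crops included, and the job is handed in when it is done.

```bash
ls; mkdir -p pics; python3 - <<'E'
from station import arm
import cv2,json
for n in("side","top"):
    f=arm.grab_frame(n);cv2.imwrite(f"pics/{n}0.png",f["image"][:,:,::-1])
    print(n,{k:(v if k!="view" else v) for k,v in f.items() if k!="image"})
print(arm.get_state(),arm.grip_point_offset)
E
```

```text
pics
side {'fx': 354.5205994615274, 'fy': 354.5205994615274, 'cx': 255.39366497143956, 'cy': 193.44291715867445, 'k1': -0.08065254751841895, 'view': array([[ 0.99379284, -0.11099691,  0.00744836, -0.43925956],
       [ 0.07508824,  0.71867798,  0.69127688, -0.08972778],
       [-0.08208257, -0.68642673,  0.72255159, -1.05387208],
       [ 0.        ,  0.        ,  0.        ,  1.        ]])}
top {'fx': 413.92709895432955, 'fy': 413.92709895432955, 'cx': 250.2359246805321, 'cy': 191.32116101192707, 'k1': 0.012381945267197852, 'view': array([[ 0.01028381, -0.99988582, -0.01107214, -0.02794747],
       [ 0.9923241 ,  0.00884015,  0.12334805, -0.48196243],
       [-0.12323608, -0.01225564,  0.9923017 , -1.16214564],
       [ 0.        ,  0.        ,  0.        ,  1.        ]])}
{'clock': 0.1, 'qpos': array([ 5.99237374e+01,  2.05950408e+01,  8.65936922e+01,  2.28545104e-04,
        7.29095141e+01, -6.59538945e+00]), 'qvel': array([-0.07645528, -0.08714375, -0.1467899 , -0.00350637,  0.00532135,
       -0.09654309]), 'joint_torque': array([ 7.82293391e-04, -5.28646302e+01, -2.79354411e+01, -4.58172576e-05,
        4.97506640e-03, -2.28305362e-05]), 'eef_pos': array([0.23876077, 0.54976352, 0.23051883]), 'ee_rot': array([-1.79902428e+02, -1.15012707e-02,  1.56519050e+02]), 'contact_force': array([-0.35275497,  0.6179457 ,  0.2258596 ]), 'torque': array([0.01196065, 0.01923205, 0.01018311]), 'grasp_force': 0.0, 'opening': 1.0010663222821528} -0.0187
```

View pics/top0.png

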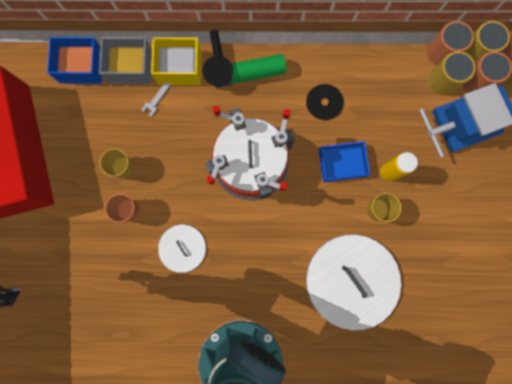

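View pics/side0.png

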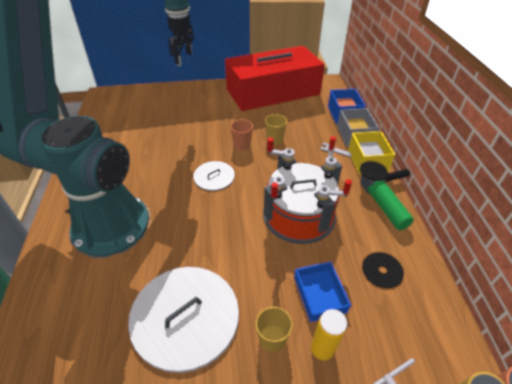

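The top view shows the pot at about (251,155), with red knobs at (216,110), (287,114), (211,180) and (283,187). The side view shows the same four knobs around (270,145), (333,145), (347,187) and (275,190). Next I'll triangulate them.

```bash
cat > h.py <<'E'
from station import arm
import cv2,numpy as np
def ray(f,u,v):
    K=np.array([[f["fx"],0,f["cx"]],[0,f["fy"],f["cy"]],[0,0,1]])
    x,y=cv2.undistortPoints(np.array([[[u,v]]],float),K,np.array([f["k1"],0,0,0.]))[0,0]
    V=f["view"];R=V[:3,:3];c=-R.T@V[:3,3];d=R.T@np.array([x,-y,-1]);return c,d/np.linalg.norm(d)
def onz(f,u,v,z):
    c,d=ray(f,u,v);return c+d*(z-c[2])/d[2]
def tri(r1,r2):
    (a,d),(b,e)=r1,r2
    s=np.linalg.lstsq(np.c_[d,-e],b-a,rcond=None)[0]
    p,q=a+s[0]*d,b+s[1]*e;return (p+q)/2,np.linalg.norm(p-q)*1e3
def reds(f,box):
    x0,y0,x1,y1=box;im=f["image"][y0:y1,x0:x1];h=cv2.cvtColor(im,cv2.COLOR_RGB2HSV)
    m=(((h[...,0]<4)|(h[...,0]>175))&(h[...,1]>190)&(h[...,2]>100)).astype(np.uint8)
    n,l,s,c=cv2.connectedComponentsWithStats(m)
    return [(c[i]+[x0,y0],s[i]) for i in range(1,n) if s[i,4]>=12]
E
python3 - <<'E'
from h import *
t=arm.grab_frame("top");s=arm.grab_frame("side")
T=reds(t,(195,90,305,205));S=reds(s,(255,125,360,210))
for c,st in T: print("T",c.round(1),st, onz(t,*c,.201).round(4))
for c,st in S: print("S",c.round(1),st)
for c,_ in T:
    for d,_ in S:
        p,g=tri(ray(t,*c),ray(s,*d))
        if g<8 and .15<p[2]<.25: print(c.round(),d.round(),p.round(4),g.round(1))
a=cv2.resize(t["image"][90:215,190:310],None,fx=4,fy=4,interpolation=3)
b=cv2.resize(s["image"][125:245,255:360],None,fx=4.17,fy=4.17,interpolation=3)[:500]
cv2.imwrite("pics/z1.png",cv2.resize(np.hstack([a,b]),None,fx=.85,fy=.85)[:,:,::-1])
E
```

```text
T [216.2 109.8] [19 16  5  9 34] [0.6675 0.0626 0.201 ]
T [286.1 113.4] [89 20  6  8 34] [ 0.6594 -0.1137  0.201 ]
T [210.  179.3] [12 86  7  7 27] [0.4899 0.0745 0.201 ]
T [283.3 185.6] [86 92  6  8 35] [ 0.4758 -0.1067  0.201 ]
S [269.6 143.5] [13 13  5 13 50]
S [332.1 141.2] [76 12  4 11 30]
S [347.  185.9] [89 55  7 14 56]
S [274.2 190.5] [17 59  5 13 53]
[216. 110.] [332. 141.] [0.666  0.0619 0.2074] 1.1
[286. 113.] [347. 186.] [ 0.6585 -0.1135  0.2038] 0.0
[210. 179.] [270. 144.] [0.4894 0.0742 0.2033] 0.4
[283. 186.] [274. 191.] [ 0.4756 -0.1068  0.1996] 0.8
```

View pics/z1.png

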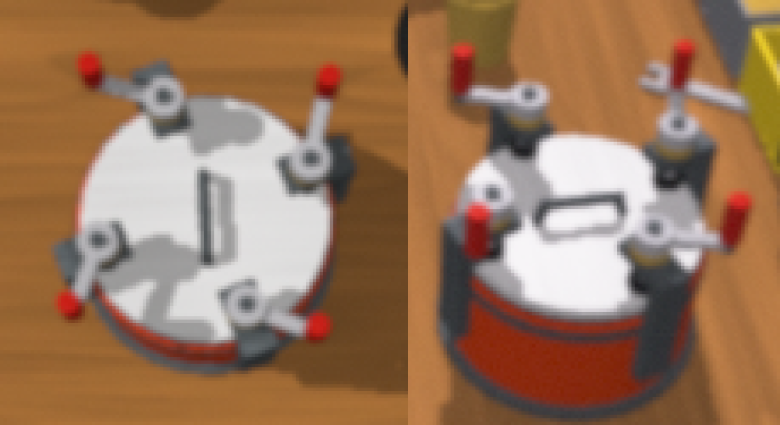

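In the crop's left half the bolt hubs appear at about (163,97), (312,160), (97,240) and (245,303), each with its lever running to a red knob. I'll fit the pot's centre and yaw from these.

```bash
python3 - <<'E'
from h import *
t=arm.grab_frame("top");s=arm.grab_frame("side")
z=np.array([(163,97),(312,160),(245,303),(97,240)])/3.4+[190,90]
sz=np.array([(530,95),(678,125),(654,230),(490,195)])
sz=(sz-[408,0])/(.85*4.17)+[255,125]
k=np.array([[.6668,.0623],[.6590,-.1136],[.4757,-.1067],[.4897,.0744]])
H=[]
for i in range(4):
    h=onz(t,*z[i],.192)[:2]
    print("hub",h.round(4), [ (tri(ray(t,*z[i]),ray(s,*sz[j]))[0].round(4),tri(ray(t,*z[i]),ray(s,*sz[j]))[1].round(1)) for j in [[1,2,3,0][i-1] if 0 else i] ],"lever",np.linalg.norm(k[i]-h)*1e3)
    H.append(h)
H=np.array(H)
c=H.mean(0);r=H-c
yaw=np.unwrap(np.arctan2(r[:,1],r[:,0]))  # clockwise order
print("c",c,"r",np.linalg.norm(r,axis=1),np.degrees(yaw))
y0=np.mean(yaw+np.arange(4)*np.pi/2)
for i in range(4):
    a=y0-i*np.pi/2;A=c+.085*np.array([np.cos(a),np.sin(a)]);d=k[i]-A
    print(i,"axis",A.round(4),"lever",np.linalg.norm(d).round(4),"dir",np.degrees(np.arctan2(d[1],d[0])).round(1))
E
```

```text
hub [0.648  0.0078] [(array([0.5796, 0.0042, 0.2425]), np.float64(101.3))] lever 57.62500468694525
hub [ 0.6007 -0.1034] [(array([ 0.5931, -0.1005,  0.2796]), np.float64(29.9))] lever 59.20377167494967
hub [ 0.493  -0.0545] [(array([ 0.5572, -0.0691,  0.1539]), np.float64(118.6))] lever 55.00109050730102
hub [0.539 0.055] [(array([0.5413, 0.0662, 0.0685]), np.float64(44.0))] lever 53.00796641329516
c [ 0.5701797  -0.02376703] r [0.08402097 0.08530575 0.08310109 0.08472688] [  22.07843038  -69.05413593 -158.31157388 -248.43844519]
0 axis [0.6492 0.0075] lever 0.0576 dir 72.2
1 axis [ 0.6014 -0.1028] lever 0.0586 dir -10.6
2 axis [ 0.4911 -0.055 ] lever 0.0539 dir -106.6
3 axis [0.5389 0.0553] lever 0.0528 dir 158.8
```

```bash
cat > res.py <<'E'
# residual from now to bolt i's knob: tool-axis shift in mm (z to 0.187) and turn; yaw = outward/inward lever direction
import sys;from h import *;from scipy.spatial.transform import Rotation as Ro
AX={0:(.6517,.0091),1:(.6041,-.1012),2:(.4938,-.0533),3:(.5416,.0570)}
SG={0:1,1:-1,2:-1,3:1}
i=int(sys.argv[1]);s=arm.get_state();p=s["eef_pos"];R=Ro.from_euler("xyz",s["ee_rot"],degrees=True)
A=np.array(AX[i])
if len(sys.argv)>2: a=np.radians(float(sys.argv[2]))
else:
    a=np.arctan2(*(p[:2]-A)[::-1])
K=A+.055*np.array([np.cos(a),np.sin(a)])
yaw=np.degrees(a)+(0 if SG[i]>0 else 180)
dy=(yaw-s["ee_rot"][2]+180)%360-180
print("t",round(s["clock"],2),"shift",R.inv().apply(np.r_[K,.187]-p).round(4)*1e3,"rotz",round(-np.radians(dy),3),"toolang",np.degrees(np.arctan2(*(p[:2]-A)[::-1])).round(2),"rad",(np.linalg.norm(p[:2]-A)*1e3).round(1),"F tool",R.inv().apply(s["contact_force"]).round(2),"z",p[2].round(4),"tilt",s["ee_rot"][:2].round(2))
E
python3 -m jog '{"rot":[[0,0,0],[0,0,0],[0,0,0],[0,0,0],[0,0,0],[0,0,0],[0,0,0],[0,0,0]],"delta_pos":[[0,0,-30],[-30,-24,0],[-30,-24,0],[-30,-24,0],[-30,-24,0],[-30,-24,0],[-30,-24,0],[-30,-24,0]],"hand":[40,40,40,40,40,40,40,40]}'
python3 -m jog '{"rot":[[0,0,0],[0,0,0],[0,0,0],[0,0,0],[0,0,0],[0,0,0],[0,0,0],[0,0,-0.08]],"delta_pos":[[-30,-24,0],[-30,-24,0],[-30,-24,0],[-30,-24,0],[-30,-24,0],[-30,-24,0],[-30,-24,0],[0,0,0]],"hand":[40,40,40,40,40,40,40,40]}'
python3 res.py 3 161.5
```

```text
clock: 0.97
eef_pos: [0.3651, 0.3109, 0.2614]
ee_rot: [180.0, 0.0, 156.5]
contact_force: [0.7, 1.3, 0.1]
opening: 0.469
grasp_force: 0.0
clock: 1.63
eef_pos: [0.4942, 0.069, 0.2617]
ee_rot: [-179.9, 0.2, 160.8]
contact_force: [0.8, -0.2, -0.3]
opening: 0.467
grasp_force: 0.0
t 1.63 shift [ 6.6  3.7 74.6] rotz -0.012 toolang 165.77 rad 48.9 F tool [-0.77  0.09  0.32] z 0.2617 tilt [-179.89    0.24]
```

```bash
python3 -m jog '{"rot":[[0,0,0],[0,0,0],[0,0,0],[0,0,0],[0,0,0],[0,0,0]],"delta_pos":[[6.5,4,0],[0,0,25],[0,0,15],[0,0,15],[0,0,20],[0,0,0]],"hand":[40,40,40,40,40,40]}'
python3 res.py 3 161.5
python3 - <<'E'
from h import *
t=arm.grab_frame("top");s=arm.grab_frame("side")
a=cv2.resize(t["image"][90:215,190:310],None,fx=4,fy=4,interpolation=3)
b=cv2.resize(s["image"][65:245,225:375],None,fx=2.778,fy=2.778,interpolation=3)[:500]
cv2.imwrite("pics/z2.png",cv2.resize(np.hstack([a,b]),None,fx=.85,fy=.85)[:,:,::-1])
E
```

```text
clock: 2.13
eef_pos: [0.482, 0.0818, 0.1833]
ee_rot: [-179.9, -0.4, 161.1]
contact_force: [-0.9, -0.1, 0.0]
opening: 0.47
grasp_force: 0.0
t 2.13 shift [-9.4 -4.6 -3.7] rotz -0.007 toolang 157.38 rad 64.6 F tool [ 0.85 -0.37 -0.03] z 0.1833 tilt [-179.89   -0.36]
```

View pics/z2.png

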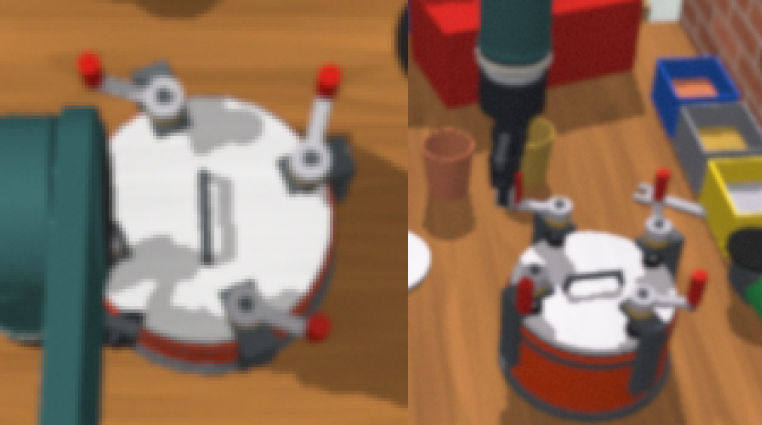

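The fingers stand over the knob on the base side, with the post between the pads (side crop about (515,185)). The tool is about 9 mm too far out, so I'll correct that and start pushing.

```bash
python3 -m jog '{"rot":[[0,0,0],[0,0,0],[0,0,0]],"delta_pos":[[-9,3,-3],[0,2,0],[0,0,0]],"hand":[40,40,40]}'
python3 res.py 3 161.5
python3 -m jog '{"rot":[[0,0,0.05],[0,0,0.05],[0,0,0.05],[0,0,0.05]],"delta_pos":[[-0.6,2.75,0],[-0.6,2.75,0],[-0.6,2.75,0],[-0.6,2.75,0]],"hand":[40,40,40,40]}'
python3 res.py 3 161.5
python3 -m jog '{"rot":[[0,0,0],[0,0,0]],"delta_pos":[[0,0,0],[0,0,0]],"hand":[40,40]}'
python3 res.py 3 161.5
```

```text
clock: 2.48
eef_pos: [0.4977, 0.083, 0.1908]
ee_rot: [179.9, 0.2, 161.1]
contact_force: [0.0, -0.1, 0.2]
opening: 0.466
grasp_force: 0.0
t 2.48 shift [  5.1 -10.8   3.8] rotz -0.007 toolang 149.37 rad 51.0 F tool [-0.06 -0.13 -0.15] z 0.1908 tilt [179.92   0.19]
clock: 2.82
eef_pos: [0.5008, 0.0891, 0.19]
ee_rot: [-179.7, 0.0, 149.6]
contact_force: [-4.9, -10.0, 6.0]
opening: 0.473
grasp_force: 6.1
t 2.82 shift [  2.3 -18.3   3.1] rotz -0.208 toolang 141.86 rad 51.9 F tool [ -0.88 -11.16  -5.91] z 0.19 tilt [-1.7965e+02  2.0000e-02]
clock: 2.98
eef_pos: [0.5009, 0.0894, 0.19]
ee_rot: [-179.7, 0.0, 149.7]
contact_force: [-4.7, -8.8, 5.9]
opening: 0.472
grasp_force: 5.1
t 2.98 shift [  2.3 -18.7   3.1] rotz -0.206 toolang 141.45 rad 52.0 F tool [-0.39 -9.96 -5.89] z 0.19 tilt [-1.7971e+02  1.0000e-02]
```

```bash
cat >> res.py <<'E'
h=s["opening"]*85.4/2-9
T=R.inv().apply(np.r_[A,p[2]]-p); ty=-h*SG[i]-T[1]
w=p+R.apply([T[0]+SG[i]*np.sqrt(55e-3**2-(ty if abs(ty)>1 else 0)**2*0-(( -h*SG[i]*1e-3-T[1])**2)),-h*SG[i]*1e-3,0])
d=w[:2]-A;print("   LEVER",np.degrees(np.arctan2(d[1],d[0])).round(2),"yaw-lever",((s["ee_rot"][2]-np.degrees(np.arctan2(d[1],d[0]))+(0 if SG[i]>0 else 180)+180)%360-180).round(1),"knobx",(R.inv().apply(w-p)[0]*1e3).round(1))
E
python3 - <<'E'
s=open('res.py').read().replace("; ty=-h*SG[i]-T[1]","").replace("55e-3**2-(ty if abs(ty)>1 else 0)**2*0-(( -h*SG[i]*1e-3-T[1])**2)","55e-3**2-(-h*SG[i]*1e-3-T[1])**2")
open('res.py','w').write(s)
E
python3 res.py 3 161.5
python3 -m jog '{"rot":[[0,0,0.04],[0,0,0.04],[0,0,0.04]],"delta_pos":[[-0.5,2.2,-2],[-0.5,2.2,0],[-0.5,2.2,0]],"hand":[40,40,40]}' >/dev/null
python3 res.py 3 161.5
python3 -m jog '{"rot":[[0,0,0.04],[0,0,0.04],[0,0,0]],"delta_pos":[[-0.5,2.2,0],[-0.5,2.2,0],[0,0,0]],"hand":[40,40,40]}'>/dev/null
python3 res.py 3 161.5
```

```text
t 2.98 shift [  2.3 -18.7   3.1] rotz -0.206 toolang 141.45 rad 52.0 F tool [-0.39 -9.96 -5.89] z 0.19 tilt [-1.7971e+02  1.0000e-02]
   LEVER 153.53 yaw-lever -3.9 knobx 3.4
t 3.23 shift [ -0.8 -23.8   3.7] rotz -0.328 toolang 136.14 rad 53.2 F tool [ -0.05 -12.02   0.4 ] z 0.1905 tilt [-179.51   -0.18]
   LEVER 148.04 yaw-lever -5.4 knobx 1.9
t 3.48 shift [ -2.3 -28.4   3.7] rotz -0.409 toolang 130.96 rad 53.1 F tool [ -0.06 -10.66   0.4 ] z 0.1905 tilt [-1.7951e+02 -1.7000e-01]
   LEVER 142.6 yaw-lever -4.5 knobx 2.1
```

```bash

python3 -m jog '{"rot":[[0,0,0.03],[0,0,0.03],[0,0,0.03]],"delta_pos":[[-0.4,1.7,0],[-0.4,1.7,0],[-0.4,1.7,0]],"hand":[40,40,40]}' >/dev/null
python3 res.py 3 161.5
python3 -m jog '{"rot":[[0,0,0.03],[0,0,0.03]],"delta_pos":[[-0.4,1.7,0],[-0.4,1.7,0]],"hand":[40,40]}'>/dev/null
python3 res.py 3 161.5
python3 -m jog '{"rot":[[0,0,0.03],[0,0,0.03]],"delta_pos":[[-0.4,1.7,0],[-0.4,1.7,0]],"hand":[40,40]}'>/dev/null
python3 res.py 3 161.5
```

```text
t 3.73 shift [ -4.4 -32.7   3.7] rotz -0.498 toolang 125.98 rad 53.1 F tool [  0.97 -12.41  -0.58] z 0.1904 tilt [-1.7945e+02 -1.7000e-01]
   LEVER 137.86 yaw-lever -4.9 knobx 2.1
t 3.9 shift [ -5.9 -35.7   3.7] rotz -0.558 toolang 122.33 rad 53.0 F tool [  0.55 -12.05  -0.78] z 0.1904 tilt [-1.7943e+02 -1.7000e-01]
   LEVER 134.06 yaw-lever -4.5 knobx 2.3
t 4.07 shift [ -7.6 -38.7   3.8] rotz -0.618 toolang 118.61 rad 52.9 F tool [  1.02 -11.31  -1.08] z 0.1904 tilt [-1.7942e+02 -1.5000e-01]
   LEVER 130.31 yaw-lever -4.2 knobx 2.4
```

```bash

for i in 1; do python3 -m jog '{"rot":[[0,0,0.03],[0,0,0.03],[0,0,0.03]],"delta_pos":[[-0.3,1.7,0],[-0.3,1.7,0],[-0.3,1.7,0]],"hand":[40,40,40]}' >/dev/null
python3 res.py 3 161.5; done
python3 -m jog '{"rot":[[0,0,0.03],[0,0,0.03]],"delta_pos":[[-0.3,1.7,0],[-0.3,1.7,0]],"hand":[40,40]}'>/dev/null
python3 res.py 3 161.5
python3 -m jog '{"rot":[[0,0,0.03],[0,0,0.03]],"delta_pos":[[-0.3,1.7,0],[-0.3,1.7,0]],"hand":[40,40]}'>/dev/null
python3 res.py 3 161.5
```

```text
t 4.32 shift [-10.8 -42.6   3.8] rotz -0.708 toolang 113.54 rad 53.0 F tool [ -1.12 -13.36  -2.17] z 0.1903 tilt [-1.7936e+02 -1.3000e-01]
   LEVER 125.31 yaw-lever -4.4 knobx 2.3
t 4.48 shift [-13.1 -44.8   3.8] rotz -0.768 toolang 110.27 rad 53.0 F tool [ -0.09 -14.74  -2.89] z 0.1902 tilt [-1.793e+02 -1.100e-01]
   LEVER 121.95 yaw-lever -4.5 knobx 2.2
t 4.65 shift [-15.5 -47.    3.8] rotz -0.828 toolang 107.03 rad 53.1 F tool [ -0.1  -15.2   -3.78] z 0.1902 tilt [-1.7925e+02 -9.0000e-02]
   LEVER 118.78 yaw-lever -4.7 knobx 2.1
```

```bash

python3 -m jog '{"rot":[[0,0,0.03]],"delta_pos":[[-0.3,1.7,0]],"hand":[40]}' >/dev/null
python3 res.py 3 161.5
python3 -m jog '{"rot":[[0,0,0]],"delta_pos":[[0,0,0]],"hand":[40]}' >/dev/null
python3 res.py 3 161.5
python3 -m jog '{"rot":[[0,0,0],[0,0,0],[0,0,0],[0,0,0]],"delta_pos":[[0,-6,0],[0,-4,-10],[0,0,-35],[0,0,-30]],"hand":[40,40,40,40]}' >/dev/null
python3 res.py 1 -12.7
```

```text
t 4.73 shift [-16.7 -48.    3.8] rotz -0.858 toolang 105.4 rad 53.1 F tool [ -0.34 -15.88  -4.85] z 0.1902 tilt [-1.7922e+02 -8.0000e-02]
   LEVER 117.13 yaw-lever -4.8 knobx 2.1
t 4.82 shift [-16.8 -48.2   3.8] rotz -0.858 toolang 105.12 rad 53.1 F tool [ -0.76 -15.53  -4.02] z 0.1902 tilt [-1.7924e+02 -9.0000e-02]
   LEVER 116.73 yaw-lever -4.4 knobx 2.1
t 5.15 shift [-253.8   39.7   80.8] rotz -0.958 toolang 111.02 rad 222.2 F tool [-0.95  1.34 -0.66] z 0.2679 tilt [-1.7997e+02 -2.0000e-02]
   LEVER -50.33 yaw-lever -17.3 knobx -274.7
```

```bash

python3 -m jog '{"rot":[[0,0,0],[0,0,0],[0,0,0],[0,0,0],[0,0,0],[0,0,0],[0,0,0],[0,0,-0.12]],"delta_pos":[[-36,5.5,0],[-36,5.5,0],[-36,5.5,0],[-36,5.5,0],[-36,5.5,0],[-36,5.5,0],[-36,5.5,0],[0,0,0]],"hand":[40,40,40,40,40,40,40,40]}' >/dev/null
python3 -m jog '{"rot":[[0,0,-0.12],[0,0,-0.12],[0,0,-0.12],[0,0,-0.12],[0,0,-0.12],[0,0,-0.12],[0,0,-0.12],[0,0,0]],"delta_pos":[[0,0,0],[0,0,0],[0,0,0],[0,0,0],[0,0,0],[0,0,0],[0,0,0],[0,0,0]],"hand":[40,40,40,40,40,40,40,40]}' >/dev/null
python3 -m jog '{"rot":[[0,0,0]],"delta_pos":[[0,0,0]],"hand":[40]}' >/dev/null
python3 res.py 1 -12.7
```

```text
t 6.57 shift [-0.7 -0.9 80.6] rotz -0.002 toolang -11.71 rad 54.1 F tool [-0.59 -0.41  0.2 ] z 0.2676 tilt [-1.8e+02  1.2e-01]
   LEVER -0.09 yaw-lever -12.7 knobx 0.4
```

```bash

python3 -m jog '{"rot":[[0,0,0],[0,0,0],[0,0,0],[0,0,0],[0,0,0],[0,0,0]],"delta_pos":[[0,-3,30],[0,0,25],[0,0,20],[0,-3,2],[0,-3,0],[0,-1,0]],"hand":[40,40,40,40,40,40]}' >/dev/null
python3 res.py 1 -12.7
python3 -m jog '{"rot":[[0,0,0.05],[0,0,0.05],[0,0,0.05],[0,0,0.05]],"delta_pos":[[0.6,-2.75,0],[0.6,-2.75,0],[0.6,-2.75,0],[0.6,-2.75,0]],"hand":[40,40,40,40]}' >/dev/null
python3 res.py 1 -12.7
```

```text
t 7.07 shift [-0.5  9.7  3.7] rotz 0.0 toolang -22.84 rad 55.3 F tool [-0.17  0.31 -0.28] z 0.1907 tilt [-1.7997e+02  1.1000e-01]
   LEVER -11.4 yaw-lever -1.3 knobx -0.5
t 7.4 shift [ 0.2 16.7  4.2] rotz -0.202 toolang -30.27 rad 54.4 F tool [-1.   12.68  4.14] z 0.1911 tilt [1.7962e+02 1.5000e-01]
   LEVER -18.55 yaw-lever -5.7 knobx -0.6
```

```bash

python3 -m jog '{"rot":[[0,0,0.04],[0,0,0.04],[0,0,0.04]],"delta_pos":[[0.5,-2.2,-1],[0.5,-2.2,0],[0.5,-2.2,0]],"hand":[40,40,40]}' >/dev/null
python3 res.py 1 -12.7
python3 -m jog '{"rot":[[0,0,0.03],[0,0,0.03],[0,0,0.03]],"delta_pos":[[0.4,-1.7,0],[0.4,-1.7,0],[0.4,-1.7,0]],"hand":[40,40,40]}' >/dev/null
python3 res.py 1 -12.7
python3 -m jog '{"rot":[[0,0,0.03],[0,0,0.03]],"delta_pos":[[0.4,-1.7,0],[0.4,-1.7,0]],"hand":[40,40]}' >/dev/null
python3 res.py 1 -12.7
```

```text
t 7.65 shift [ 1.4 23.2  4.8] rotz -0.321 toolang -37.41 rad 53.9 F tool [-0.35 12.14  7.79] z 0.1917 tilt [1.7962e+02 1.1000e-01]
   LEVER -25.93 yaw-lever -5.2 knobx -1.2
t 7.9 shift [ 3.  28.2  4.9] rotz -0.411 toolang -42.91 rad 53.8 F tool [-0.35 12.93  7.65] z 0.1917 tilt [1.7961e+02 1.2000e-01]
   LEVER -31.23 yaw-lever -5.0 knobx -1.4
t 8.07 shift [ 4.3 31.4  4.9] rotz -0.471 toolang -46.59 rad 53.7 F tool [ 0.31 11.7   7.98] z 0.1917 tilt [1.796e+02 1.300e-01]
   LEVER -34.99 yaw-lever -4.7 knobx -1.5
```

```bash

python3 -m jog '{"rot":[[0,0,0.03],[0,0,0.03],[0,0,0.03]],"delta_pos":[[0.4,-1.7,0.7],[0.4,-1.7,0],[0.4,-1.7,0]],"hand":[40,40,40]}' >/dev/null
python3 res.py 1 -12.7
python3 -m jog '{"rot":[[0,0,0.03],[0,0,0.03]],"delta_pos":[[0.4,-1.7,0],[0.4,-1.7,0]],"hand":[40,40]}' >/dev/null
python3 res.py 1 -12.7
python3 -m jog '{"rot":[[0,0,0.03],[0,0,0.03]],"delta_pos":[[0.4,-1.7,0],[0.4,-1.7,0]],"hand":[40,40]}' >/dev/null
python3 res.py 1 -12.7
```

```text
t 8.32 shift [ 6.9 35.8  4.8] rotz -0.561 toolang -51.86 rad 53.9 F tool [ 0.67 12.31  6.83] z 0.1916 tilt [1.7956e+02 1.7000e-01]
   LEVER -40.2 yaw-lever -4.6 knobx -1.4
t 8.48 shift [ 8.6 38.7  4.9] rotz -0.621 toolang -55.44 rad 53.8 F tool [ 0.8  13.63  7.75] z 0.1916 tilt [1.7954e+02 1.7000e-01]
   LEVER -43.87 yaw-lever -4.4 knobx -1.5
t 8.65 shift [10.6 41.2  5. ] rotz -0.681 toolang -58.8 rad 53.7 F tool [ 0.33 14.8   8.35] z 0.1916 tilt [179.49   0.18]
   LEVER -47.26 yaw-lever -4.4 knobx -1.5
```

```bash

python3 -m jog '{"rot":[[0,0,0.03],[0,0,0.03]],"delta_pos":[[0.4,-1.7,0],[0.4,-1.7,0]],"hand":[40,40]}' >/dev/null
python3 res.py 1 -12.7
python3 -m jog '{"rot":[[0,0,0]],"delta_pos":[[0,0,0]],"hand":[40]}' >/dev/null
python3 res.py 1 -12.7
python3 -m jog '{"rot":[[0,0,0],[0,0,0],[0,0,0],[0,0,0]],"delta_pos":[[0,6,0],[0,4,-10],[0,0,-35],[0,0,-30]],"hand":[40,40,40,40]}' >/dev/null
python3 -m jog '{"rot":[[0,0,0]],"delta_pos":[[0,0,0]],"hand":[40]}' >/dev/null
python3 res.py 0 74.2
```

```text
t 8.82 shift [12.7 43.6  5.1] rotz -0.741 toolang -62.1 rad 53.7 F tool [ 0.67 14.14  9.08] z 0.1917 tilt [179.45   0.19]
   LEVER -50.4 yaw-lever -4.7 knobx -1.5
t 8.9 shift [12.7 43.8  5. ] rotz -0.741 toolang -62.35 rad 53.7 F tool [ 0.51 12.55  8.44] z 0.1917 tilt [179.46   0.19]
   LEVER -50.66 yaw-lever -4.5 knobx -1.5
t 9.32 shift [155.  143.3  86.3] rotz 0.886 toolang -95.39 rad 156.4 F tool [-1.44  1.28 -1.34] z 0.274 tilt [179.57   0.66]
   LEVER nan yaw-lever nan knobx nanres.py:16: RuntimeWarning: invalid value encountered in sqrt
  w=p+R.apply([T[0]+SG[i]*np.sqrt(55e-3**2-(-h*SG[i]*1e-3-T[1])**2),-h*SG[i]*1e-3,0])
```

```bash

python3 -m jog '{"rot":[[0,0,0],[0,0,0],[0,0,0],[0,0,0],[0,0,0],[0,0,0],[0,0,0.11],[0,0,0.11]],"delta_pos":[[26,24,0],[26,24,0],[26,24,0],[26,24,0],[26,24,0],[26,24,0],[0,0,0],[0,0,0]],"hand":[40,40,40,40,40,40,40,40]}' >/dev/null
python3 -m jog '{"rot":[[0,0,0.11],[0,0,0.11],[0,0,0.11],[0,0,0.11],[0,0,0.11],[0,0,0.11],[0,0,0],[0,0,0]],"delta_pos":[[0,0,0],[0,0,0],[0,0,0],[0,0,0],[0,0,0],[0,0,0],[0,0,0],[0,0,0]],"hand":[40,40,40,40,40,40,40,40]}' >/dev/null
python3 res.py 0 74.2
```

```text
t 10.65 shift [-1.7  5.3 79.3] rotz 0.009 toolang 79.74 rad 56.9 F tool [ 0.35 -0.48 -0.33] z 0.2663 tilt [ 1.7987e+02 -1.0000e-02]
   LEVER 91.91 yaw-lever -17.2 knobx -4.2
```

```bash

python3 -m jog '{"rot":[[0,0,0],[0,0,0],[0,0,0],[0,0,0],[0,0,0],[0,0,0],[0,0,0]],"delta_pos":[[-2,6,0],[0,2,27],[0,0,25],[0,0,20],[0,3,4],[0,3,0],[0,2,0]],"hand":[40,40,40,40,40,40,40]}' >/dev/null
python3 res.py 0 74.2
python3 -m jog '{"rot":[[0,0,0.04],[0,0,0.04],[0,0,0.04],[0,0,0.04]],"delta_pos":[[-0.5,2.2,0],[-0.5,2.2,0],[-0.5,2.2,0],[-0.5,2.2,0]],"hand":[40,40,40,40]}' >/dev/null
python3 res.py 0 74.2
python3 -m jog '{"rot":[[0,0,0.03],[0,0,0.03]],"delta_pos":[[-0.4,1.7,0],[-0.4,1.7,0]],"hand":[40,40]}'>/dev/null
python3 res.py 0 74.2
```

```text
t 11.23 shift [  0.2 -11.2   2.6] rotz 0.007 toolang 62.62 rad 56.0 F tool [-0.06 -1.1  -0.54] z 0.1896 tilt [ 1.7991e+02 -1.0000e-02]
   LEVER 74.1 yaw-lever 0.5 knobx 0.2
t 11.57 shift [ -0.4 -14.9   2.5] rotz -0.154 toolang 58.63 rad 55.1 F tool [  0.06 -12.66  -0.65] z 0.1894 tilt [-1.7957e+02  4.0000e-02]
   LEVER 70.23 yaw-lever -4.9 knobx 0.1
t 11.73 shift [ -0.9 -18.1   2.5] rotz -0.214 toolang 55.18 rad 55.0 F tool [  0.81 -12.66  -1.77] z 0.1894 tilt [-1.7957e+02  4.0000e-02]
   LEVER 66.86 yaw-lever -4.9 knobx 0.2
```

```bash

python3 -m jog '{"rot":[[0,0,0.03],[0,0,0.03],[0,0,0.03]],"delta_pos":[[-0.4,1.7,0],[-0.4,1.7,0],[-0.4,1.7,0]],"hand":[40,40,40]}'>/dev/null
python3 res.py 0 74.2
python3 -m jog '{"rot":[[0,0,0.03],[0,0,0.03]],"delta_pos":[[-0.4,1.7,0],[-0.4,1.7,0]],"hand":[40,40]}'>/dev/null
python3 res.py 0 74.2
python3 -m jog '{"rot":[[0,0,0.03],[0,0,0.03]],"delta_pos":[[-0.4,1.7,0],[-0.4,1.7,0]],"hand":[40,40]}'>/dev/null
python3 res.py 0 74.2
```

```text
t 11.98 shift [ -2.1 -23.1   2.6] rotz -0.303 toolang 49.84 rad 55.0 F tool [  0.87 -11.91  -0.6 ] z 0.1894 tilt [-1.7958e+02  3.0000e-02]
   LEVER 61.25 yaw-lever -4.4 knobx 0.3
t 12.15 shift [ -3.  -26.4   2.6] rotz -0.363 toolang 46.24 rad 54.9 F tool [  0.53 -13.25  -0.58] z 0.1894 tilt [-1.7958e+02  4.0000e-02]
   LEVER 57.78 yaw-lever -4.4 knobx 0.4
t 12.32 shift [ -4.3 -29.5   2.7] rotz -0.423 toolang 42.67 rad 54.8 F tool [  0.66 -12.69  -0.19] z 0.1895 tilt [-1.7958e+02  3.0000e-02]
   LEVER 54.48 yaw-lever -4.5 knobx 0.4
```

```bash

python3 -m jog '{"rot":[[0,0,0.03],[0,0,0.03]],"delta_pos":[[-0.4,1.7,0],[-0.4,1.7,0]],"hand":[40,40]}'>/dev/null
python3 res.py 0 74.2
python3 -m jog '{"rot":[[0,0,0.03],[0,0,0.03]],"delta_pos":[[-0.4,1.7,0],[-0.4,1.7,0]],"hand":[40,40]}'>/dev/null
python3 res.py 0 74.2
python3 -m jog '{"rot":[[0,0,0.03]],"delta_pos":[[-0.4,1.7,0]],"hand":[40]}'>/dev/null
python3 res.py 0 74.2
```

```text
t 12.48 shift [ -5.6 -32.3   2.7] rotz -0.483 toolang 39.42 rad 54.7 F tool [  0.47 -13.9   -0.71] z 0.1895 tilt [-1.7955e+02  3.0000e-02]
   LEVER 50.87 yaw-lever -4.4 knobx 0.5
t 12.65 shift [ -7.2 -35.    2.7] rotz -0.543 toolang 36.19 rad 54.6 F tool [  1.17 -14.73  -1.06] z 0.1894 tilt [-1.7952e+02  4.0000e-02]
   LEVER 47.81 yaw-lever -4.7 knobx 0.6
t 12.73 shift [ -8.  -36.3   2.8] rotz -0.573 toolang 34.58 rad 54.6 F tool [  0.58 -16.01  -1.67] z 0.1894 tilt [-1.7951e+02  4.0000e-02]
   LEVER 45.95 yaw-lever -4.6 knobx 0.6
```

```bash

python3 -m jog '{"rot":[[0,0,0.02]],"delta_pos":[[-0.3,1.1,0]],"hand":[40]}'>/dev/null
python3 res.py 0 74.2
python3 -m jog '{"rot":[[0,0,0],[0,0,0],[0,0,0],[0,0,0],[0,0,0]],"delta_pos":[[0,0,0],[0,-6,0],[0,-4,-10],[0,0,-35],[0,0,-30]],"hand":[40,40,40,40,40]}' >/dev/null
python3 -m jog '{"rot":[[0,0,0]],"delta_pos":[[0,0,0]],"hand":[40]}' >/dev/null
python3 res.py 2 -108.7
```

```text
t 12.82 shift [ -8.6 -37.1   2.8] rotz -0.593 toolang 33.46 rad 54.6 F tool [  0.92 -15.21  -0.24] z 0.1895 tilt [-1.795e+02  3.000e-02]
   LEVER 45.08 yaw-lever -4.9 knobx 0.6
t 13.32 shift [-266.4  -32.    83.4] rotz -0.542 toolang 25.01 rad 226.3 F tool [ 0.7   1.31 -1.65] z 0.2737 tilt [179.37  -0.63]
   LEVER nan yaw-lever nan knobx nanres.py:16: RuntimeWarning: invalid value encountered in sqrt
  w=p+R.apply([T[0]+SG[i]*np.sqrt(55e-3**2-(-h*SG[i]*1e-3-T[1])**2),-h*SG[i]*1e-3,0])
```

```bash

python3 -m jog '{"rot":[[0,0,0],[0,0,0],[0,0,0],[0,0,0],[0,0,0],[0,0,0],[0,0,0],[0,0,-0.11]],"delta_pos":[[-38,-4.5,0],[-38,-4.5,0],[-38,-4.5,0],[-38,-4.5,0],[-38,-4.5,0],[-38,-4.5,0],[-38,-4.5,0],[0,0,0]],"hand":[40,40,40,40,40,40,40,40]}' >/dev/null
python3 -m jog '{"rot":[[0,0,-0.11],[0,0,-0.11],[0,0,-0.11],[0,0,-0.1],[0,0,0],[0,0,0]],"delta_pos":[[0,0,0],[0,0,0],[0,0,0],[0,0,0],[0,0,0],[0,0,0]],"hand":[40,40,40,40,40,40]}' >/dev/null
python3 res.py 2 -108.7
```

```text
t 14.48 shift [ 1.8  4.2 78.3] rotz -0.006 toolang -113.23 rad 56.9 F tool [ 0.55 -0.65  0.23] z 0.2653 tilt [1.798e+02 3.000e-02]
   LEVER -101.84 yaw-lever -7.2 knobx 2.2
```

```bash

python3 -m jog '{"rot":[[0,0,0],[0,0,0],[0,0,0],[0,0,0],[0,0,0],[0,0,0]],"delta_pos":[[2,0,27],[0,0,25],[0,0,18],[0,-3,5],[0,-3,0],[0,0,0]],"hand":[40,40,40,40,40,40]}' >/dev/null
python3 res.py 2 -108.7
python3 -m jog '{"rot":[[0,0,0.04],[0,0,0.04],[0,0,0.04],[0,0,0.04]],"delta_pos":[[0.5,-2.2,0],[0.5,-2.2,0],[0.5,-2.2,0],[0.5,-2.2,0]],"hand":[40,40,40,40]}' >/dev/null
python3 res.py 2 -108.7
python3 -m jog '{"rot":[[0,0,0.03],[0,0,0.03]],"delta_pos":[[0.4,-1.7,0],[0.4,-1.7,0]],"hand":[40,40]}'>/dev/null
python3 res.py 2 -108.7
```

```text
t 14.98 shift [-0.5 11.4  2.5] rotz -0.004 toolang -120.52 rad 55.6 F tool [-0.36  0.11 -0.32] z 0.1895 tilt [1.7993e+02 1.0000e-02]
   LEVER -109.27 yaw-lever 0.4 knobx -0.5
t 15.32 shift [-0.2 14.7  4.4] rotz -0.166 toolang -124.15 rad 54.4 F tool [ 0.75 11.96 10.85] z 0.1912 tilt [ 1.793e+02 -5.000e-02]
   LEVER -112.64 yaw-lever -5.5 knobx -0.6
t 15.48 shift [ 0.4 18.   4.4] rotz -0.225 toolang -127.7 rad 54.3 F tool [-0.71 11.94 10.01] z 0.1912 tilt [ 1.793e+02 -6.000e-02]
   LEVER -116.03 yaw-lever -5.6 knobx -0.8
```

```bash

python3 -m jog '{"rot":[[0,0,0.03],[0,0,0.03],[0,0,0.03]],"delta_pos":[[0.4,-1.7,1],[0.4,-1.7,0],[0.4,-1.7,0]],"hand":[40,40,40]}'>/dev/null
python3 res.py 2 -108.7
python3 -m jog '{"rot":[[0,0,0.03],[0,0,0.03],[0,0,0.03]],"delta_pos":[[0.4,-1.7,0],[0.4,-1.7,0],[0.4,-1.7,0]],"hand":[40,40,40]}'>/dev/null
python3 res.py 2 -108.7
python3 -m jog '{"rot":[[0,0,0.03],[0,0,0.03]],"delta_pos":[[0.4,-1.7,0],[0.4,-1.7,0]],"hand":[40,40]}'>/dev/null
python3 res.py 2 -108.7
```

```text
t 15.73 shift [ 1.  22.1  4.1] rotz -0.315 toolang -132.2 rad 53.6 F tool [ 0.58 12.24  5.7 ] z 0.1908 tilt [ 1.792e+02 -1.300e-01]
   LEVER -120.5 yaw-lever -6.2 knobx -1.3
t 15.98 shift [ 2.4 27.1  4.2] rotz -0.405 toolang -137.85 rad 53.2 F tool [-0.56 12.68  4.57] z 0.1908 tilt [179.22  -0.18]
   LEVER -126.19 yaw-lever -5.7 knobx -1.8
t 16.15 shift [ 3.5 30.5  4.2] rotz -0.465 toolang -141.67 rad 53.0 F tool [-0.26 12.89  4.32] z 0.1908 tilt [179.24  -0.2 ]
   LEVER -130.07 yaw-lever -5.3 knobx -2.1
```

```bash

python3 -m jog '{"rot":[[0,0,0.03],[0,0,0.03]],"delta_pos":[[0.3,-1.7,0],[0.3,-1.7,0]],"hand":[40,40]}'>/dev/null
python3 res.py 2 -108.7
python3 -m jog '{"rot":[[0,0,0.03],[0,0,0.03]],"delta_pos":[[0.3,-1.7,0],[0.3,-1.7,0]],"hand":[40,40]}'>/dev/null
python3 res.py 2 -108.7
python3 -m jog '{"rot":[[0,0,0.03],[0,0,0.03]],"delta_pos":[[0.3,-1.7,0],[0.3,-1.7,0]],"hand":[40,40]}'>/dev/null
python3 res.py 2 -108.7
```

```text
t 16.32 shift [ 5.1 33.7  4.2] rotz -0.525 toolang -145.42 rad 53.1 F tool [-1.03 13.19  3.65] z 0.1908 tilt [179.26  -0.23]
   LEVER -133.82 yaw-lever -4.9 knobx -2.1
t 16.48 shift [ 6.8 36.8  4.2] rotz -0.584 toolang -149.2 rad 53.1 F tool [ 0.48 12.05  3.81] z 0.1908 tilt [179.28  -0.26]
   LEVER -137.61 yaw-lever -4.6 knobx -2.1
t 16.65 shift [ 8.7 39.6  4.3] rotz -0.644 toolang -152.76 rad 53.1 F tool [-1.11 14.06  3.74] z 0.1907 tilt [179.28  -0.28]
   LEVER -141.02 yaw-lever -4.6 knobx -2.2
```

```bash

python3 -m jog '{"rot":[[0,0,0.03],[0,0,0.03]],"delta_pos":[[0.3,-1.7,0],[0.3,-1.7,0]],"hand":[40,40]}'>/dev/null
python3 res.py 2 -108.7
python3 -m jog '{"rot":[[0,0,0.03]],"delta_pos":[[0.3,-1.7,0]],"hand":[40]}'>/dev/null
python3 res.py 2 -108.7
python3 -m jog '{"rot":[[0,0,0.03]],"delta_pos":[[0.3,-1.7,0]],"hand":[40]}'>/dev/null
python3 res.py 2 -108.7
```

```text
t 16.82 shift [10.7 42.2  4.4] rotz -0.704 toolang -156.23 rad 53.0 F tool [ 0.29 15.12  3.91] z 0.1908 tilt [179.27  -0.31]
   LEVER -144.57 yaw-lever -4.5 knobx -2.2
t 16.9 shift [11.7 43.4  4.4] rotz -0.734 toolang -157.95 rad 53.0 F tool [-0.31 14.68  3.88] z 0.1908 tilt [179.27  -0.33]
   LEVER -146.32 yaw-lever -4.4 knobx -2.3
t 16.98 shift [12.8 44.7  4.4] rotz -0.764 toolang -159.7 rad 53.0 F tool [-0.56 14.73  3.85] z 0.1908 tilt [179.27  -0.34]
   LEVER -147.89 yaw-lever -4.6 knobx -2.3
```

```bash

python3 -m jog '{"rot":[[0,0,0.02],[0,0,0],[0,0,0],[0,0,0],[0,0,0],[0,0,0]],"delta_pos":[[0.2,-1.1,0],[0,0,0],[0,0,0],[0,0,0],[0,0,0],[0,0,0]],"hand":[40,40,40,40,40,40]}'>/dev/null
python3 res.py 2 -108.7
python3 -m jog '{"rot":[[0,0,0.03],[0,0,0.03],[0,0,0.03]],"delta_pos":[[0.4,-1.7,0],[0.4,-1.7,0],[0.4,-1.7,0]],"hand":[40,40,40]}'>/dev/null
python3 res.py 2 -108.7
python3 -m jog '{"rot":[[0,0,0.03],[0,0,0.03]],"delta_pos":[[0.4,-1.7,0],[0.4,-1.7,0]],"hand":[40,40]}'>/dev/null
python3 res.py 2 -108.7
python3 -m jog '{"rot":[[0,0,0.03],[0,0,0.03]],"delta_pos":[[0.4,-1.7,0],[0.4,-1.7,0]],"hand":[40,40]}'>/dev/null
python3 res.py 2 -108.7
```

```text
t 17.48 shift [13.6 45.6  4.4] rotz -0.783 toolang -160.99 rad 53.1 F tool [ 0.81 13.89  3.41] z 0.1907 tilt [179.3   -0.35]
   LEVER -149.16 yaw-lever -4.4 knobx -2.2
t 17.73 shift [17.1 48.8  4.5] rotz -0.874 toolang -166.04 rad 52.8 F tool [ 0.11 16.91  4.96] z 0.1908 tilt [179.27  -0.38]
   LEVER -154.15 yaw-lever -4.6 knobx -2.4
t 17.9 shift [19.6 51.   4.5] rotz -0.934 toolang -169.65 rad 52.8 F tool [-0.7  16.96  3.04] z 0.1908 tilt [179.27  -0.39]
   LEVER -157.84 yaw-lever -4.4 knobx -2.5
t 18.07 shift [22.2 53.   4.5] rotz -0.993 toolang -173.22 rad 52.7 F tool [-0.39 18.51  2.34] z 0.1907 tilt [179.27  -0.4 ]
   LEVER -161.41 yaw-lever -4.2 knobx -2.6
```

```bash

python3 -m jog '{"rot":[[0,0,0.03],[0,0,0.03]],"delta_pos":[[0.4,-1.7,0],[0.4,-1.7,0]],"hand":[40,40]}'>/dev/null
python3 res.py 2 -108.7
python3 -m jog '{"rot":[[0,0,0.02]],"delta_pos":[[0.3,-1.1,0]],"hand":[40]}'>/dev/null
python3 res.py 2 -108.7
python3 -m jog '{"rot":[[0,0,0.02]],"delta_pos":[[0.3,-1.1,0]],"hand":[40]}'>/dev/null
python3 res.py 2 -108.7
```

```text
t 18.23 shift [25.  54.9  4.6] rotz -1.053 toolang -176.8 rad 52.7 F tool [-0.12 19.59  1.33] z 0.1907 tilt [179.28  -0.41]
   LEVER -164.89 yaw-lever -4.2 knobx -2.6
t 18.32 shift [25.9 55.4  4.6] rotz -1.073 toolang -177.99 rad 52.7 F tool [-0.39 19.99  1.53] z 0.1907 tilt [179.28  -0.4 ]
   LEVER -166.31 yaw-lever -3.9 knobx -2.6
t 18.4 shift [26.9 55.9  4.6] rotz -1.093 toolang -179.06 rad 52.7 F tool [-1.79 20.35  0.94] z 0.1907 tilt [179.28  -0.4 ]
   LEVER -167.32 yaw-lever -4.0 knobx -2.6
```

```bash

python3 -m jog '{"rot":[[0,0,0.02],[0,0,0.02]],"delta_pos":[[0.3,-1.1,0],[0.3,-1.1,0]],"hand":[40,40]}'>/dev/null
python3 res.py 2 -108.7
python3 -m jog '{"rot":[[0,0,0],[0,0,0],[0,0,0],[0,0,0],[0,0,0],[0,0,0]],"delta_pos":[[0,0,0],[0,6,0],[0,4,-10],[0,0,-35],[0,0,-30],[0,0,0]],"hand":[40,40,40,40,40,40]}' >/dev/null
python3 -m jog '{"rot":[[0,0,0]],"delta_pos":[[0,0,0]],"hand":[40]}' >/dev/null
python3 res.py 0 44.5 2>/dev/null
```

```text
t 18.57 shift [28.8 56.9  4.6] rotz -1.132 toolang 178.62 rad 52.7 F tool [-1.79 21.45  1.09] z 0.1907 tilt [179.29  -0.4 ]
   LEVER -169.6 yaw-lever -4.0 knobx -2.7
t 19.15 shift [260.2 -76.3  80.4] rotz -0.666 toolang -162.69 rad 221.5 F tool [-0.67 -0.12 -0.1 ] z 0.2659 tilt [179.84  -0.38]
   LEVER -28.1 yaw-lever 34.5 knobx 262.8
```

```bash

python3 -m jog '{"rot":[[0,0,0],[0,0,0],[0,0,0],[0,0,0],[0,0,0],[0,0,0],[0,0,0],[0,0,-0.11]],"delta_pos":[[37,-11,0],[37,-11,0],[37,-11,0],[37,-11,0],[37,-11,0],[37,-11,0],[37,-11,0],[0,0,0]],"hand":[40,40,40,40,40,40,40,40]}' >/dev/null
python3 -m jog '{"rot":[[0,0,-0.11],[0,0,-0.11],[0,0,-0.11],[0,0,-0.11],[0,0,-0.11],[0,0,0],[0,0,0]],"delta_pos":[[0,0,0],[0,0,0],[0,0,0],[0,0,0],[0,0,0],[0,0,0],[0,0,0]],"hand":[40,40,40,40,40,40,40]}' >/dev/null
python3 res.py 0 44.5
```

```text
t 20.4 shift [ 2.1  4.3 75. ] rotz -0.008 toolang 49.11 rad 53.2 F tool [-0.39 -0.37 -0.25] z 0.262 tilt [-1.7995e+02  5.0000e-02]
   LEVER 60.82 yaw-lever -16.8 knobx -0.3
```

```bash

python3 -m jog '{"rot":[[0,0,0],[0,0,0],[0,0,0],[0,0,0],[0,0,0],[0,0,0],[0,0,0]],"delta_pos":[[2,6,0],[0,0,27],[0,0,25],[0,0,15],[0,3,4],[0,3,0],[0,2,0]],"hand":[40,40,40,40,40,40,40]}' >/dev/null
python3 res.py 0 44.5
python3 -m jog '{"rot":[[0,0,0.04],[0,0,0.04],[0,0,0.04],[0,0,0.04]],"delta_pos":[[-0.5,2.2,0],[-0.5,2.2,0],[-0.5,2.2,0],[-0.5,2.2,0]],"hand":[40,40,40,40]}' >/dev/null
python3 res.py 0 44.5
python3 -m jog '{"rot":[[0,0,0.03],[0,0,0.03]],"delta_pos":[[-0.4,1.7,0],[-0.4,1.7,0]],"hand":[40,40]}'>/dev/null
python3 res.py 0 44.5
python3 -m jog '{"rot":[[0,0,0.03],[0,0,0.03]],"delta_pos":[[-0.4,1.7,0],[-0.4,1.7,0]],"hand":[40,40]}'>/dev/null
python3 res.py 0 44.5
```

```text
t 20.98 shift [ -0.5 -10.6   5. ] rotz -0.006 toolang 33.71 rad 56.4 F tool [-0.1  -7.5   5.02] z 0.192 tilt [-1.7998e+02 -1.0000e-02]
   LEVER 44.93 yaw-lever -0.8 knobx -0.5
t 21.32 shift [ -0.5 -13.4   4.8] rotz -0.167 toolang 30.43 rad 54.9 F tool [ -0.58 -16.61   0.57] z 0.1917 tilt [-1.7944e+02  9.0000e-02]
   LEVER 41.79 yaw-lever -6.9 knobx -0.2
t 21.48 shift [ -1.1 -16.3   4.9] rotz -0.226 toolang 27.38 rad 54.8 F tool [  0.9  -17.71   1.39] z 0.1917 tilt [-1.7941e+02  9.0000e-02]
   LEVER 39.01 yaw-lever -7.5 knobx -0.1
t 21.65 shift [ -1.8 -19.2   5. ] rotz -0.286 toolang 24.22 rad 54.7 F tool [  1.52 -18.4    1.35] z 0.1918 tilt [-1.7939e+02  8.0000e-02]
   LEVER 35.73 yaw-lever -7.6 knobx -0.1
```

```bash

python3 -m jog '{"rot":[[0,0,0.02],[0,0,0.02]],"delta_pos":[[-0.4,1.7,0],[-0.4,1.7,0]],"hand":[40,40]}'>/dev/null
python3 res.py 0 44.5
python3 -m jog '{"rot":[[0,0,0.02],[0,0,0.02]],"delta_pos":[[-0.4,1.7,0],[-0.4,1.7,0]],"hand":[40,40]}'>/dev/null
python3 res.py 0 44.5
python3 -m jog '{"rot":[[0,0,0.02]],"delta_pos":[[-0.3,1.1,0]],"hand":[40]}'>/dev/null
python3 res.py 0 44.5
```

```text
t 21.82 shift [ -2.2 -22.1   5. ] rotz -0.325 toolang 20.99 rad 54.5 F tool [  0.63 -19.25   1.56] z 0.1918 tilt [-1.7937e+02  8.0000e-02]
   LEVER 32.5 yaw-lever -6.7 knobx 0.3
t 21.98 shift [ -2.6 -25.1   5.1] rotz -0.365 toolang 17.72 rad 54.3 F tool [  0.35 -20.08   2.37] z 0.1918 tilt [-1.7935e+02  7.0000e-02]
   LEVER 29.38 yaw-lever -5.8 knobx 0.7
t 22.07 shift [ -3.  -26.1   5.1] rotz -0.385 toolang 16.58 rad 54.2 F tool [  1.32 -20.52   2.16] z 0.1918 tilt [-1.7934e+02  7.0000e-02]
   LEVER 28.18 yaw-lever -5.8 knobx 0.8
```

```bash

python3 -m jog '{"rot":[[0,0,0.02]],"delta_pos":[[-0.3,1.4,0]],"hand":[40]}'>/dev/null
python3 res.py 0 44.5
python3 -m jog '{"rot":[[0,0,0],[0,0,0],[0,0,0],[0,0,0],[0,0,0],[0,0,0],[0,0,0]],"delta_pos":[[0,0,0],[0,-6,0],[0,-4,-10],[0,0,-35],[0,0,-30],[0,0,0],[0,0,0]],"hand":[40,40,40,40,40,40,40]}' >/dev/null
python3 res.py 1 -51 2>/dev/null
```

```text
t 22.15 shift [ -3.4 -27.2   5.1] rotz -0.405 toolang 15.38 rad 54.2 F tool [  1.75 -21.21   2.64] z 0.1918 tilt [-1.7933e+02  8.0000e-02]
   LEVER 26.93 yaw-lever -5.6 knobx 0.8
t 22.73 shift [-124.8  132.9   84.6] rotz -1.88 toolang 51.14 rad 162.4 F tool [-0.32  0.01  0.34] z 0.2721 tilt [179.74  -0.47]
   LEVER nan yaw-lever nan knobx nan
```

```bash

python3 -m jog '{"rot":[[0,0,0],[0,0,0],[0,0,0],[0,0,0],[0,0,0],[0,0,-0.11],[0,0,-0.11],[0,0,-0.11]],"delta_pos":[[-25,26.6,0],[-25,26.6,0],[-25,26.6,0],[-25,26.6,0],[-25,26.6,0],[0,0,0],[0,0,0],[0,0,0]],"hand":[40,40,40,40,40,40,40,40]}' >/dev/null
python3 -m jog '{"rot":[[0,0,-0.12],[0,0,-0.12],[0,0,-0.12],[0,0,-0.12],[0,0,-0.12],[0,0,-0.12],[0,0,-0.12],[0,0,-0.12]],"delta_pos":[[0,0,0],[0,0,0],[0,0,0],[0,0,0],[0,0,0],[0,0,0],[0,0,0],[0,0,0]],"hand":[40,40,40,40,40,40,40,40]}' >/dev/null
python3 -m jog '{"rot":[[0,0,-0.12],[0,0,-0.12],[0,0,-0.12],[0,0,-0.12],[0,0,-0.11],[0,0,0],[0,0,0]],"delta_pos":[[0,0,0],[0,0,0],[0,0,0],[0,0,0],[0,0,0],[0,0,0],[0,0,0]],"hand":[40,40,40,40,40,40,40]}' >/dev/null
python3 res.py 1 -51
```

```text
t 24.65 shift [-2.6  2.9 79.7] rotz -0.004 toolang -54.15 rad 52.4 F tool [0.04 0.84 0.08] z 0.2667 tilt [-1.7998e+02  1.0000e-02]
   LEVER -42.38 yaw-lever -8.8 knobx -2.0
```

```bash

python3 -m jog '{"rot":[[0,0,0],[0,0,0],[0,0,0],[0,0,0],[0,0,0],[0,0,0]],"delta_pos":[[-2.5,0,27],[0,0,25],[0,0,19],[0,-3,4],[0,-3,0],[0,0,0]],"hand":[40,40,40,40,40,40]}' >/dev/null
python3 res.py 1 -51
python3 -m jog '{"rot":[[0,0,0.04],[0,0,0.04],[0,0,0.04],[0,0,0.04]],"delta_pos":[[0.5,-2.2,0],[0.5,-2.2,0],[0.5,-2.2,0],[0.5,-2.2,0]],"hand":[40,40,40,40]}' >/dev/null
python3 res.py 1 -51
python3 -m jog '{"rot":[[0,0,0.03],[0,0,0.03]],"delta_pos":[[0.4,-1.7,0],[0.4,-1.7,0]],"hand":[40,40]}'>/dev/null
python3 res.py 1 -51
python3 -m jog '{"rot":[[0,0,0.02],[0,0,0.02]],"delta_pos":[[0.4,-1.7,0],[0.4,-1.7,0]],"hand":[40,40]}'>/dev/null
python3 res.py 1 -51
```

```text
t 25.15 shift [0.1 9.1 5.3] rotz -0.001 toolang -60.36 rad 55.8 F tool [-0.12  0.41  0.13] z 0.1923 tilt [-1.7999e+02  3.0000e-02]
   LEVER -49.1 yaw-lever -2.0 knobx 0.1
t 25.48 shift [ 1.1 12.3  7. ] rotz -0.163 toolang -63.9 rad 55.4 F tool [ 0.92 15.64  8.24] z 0.1939 tilt [179.4   0.2]
   LEVER -52.5 yaw-lever -7.8 knobx 0.8
t 25.65 shift [ 1.5 15.   7.1] rotz -0.223 toolang -66.86 rad 55.2 F tool [ 0.04 16.53  8.66] z 0.1939 tilt [179.34   0.21]
   LEVER -55.4 yaw-lever -8.4 knobx 0.7
t 25.82 shift [ 2.  17.9  7.2] rotz -0.262 toolang -69.92 rad 55.2 F tool [-0.52 16.84 10.  ] z 0.194 tilt [179.28   0.25]
   LEVER -58.54 yaw-lever -7.5 knobx 0.5
```

```bash

python3 -m jog '{"rot":[[0,0,0.02],[0,0,0.02]],"delta_pos":[[0.4,-1.7,0.5],[0.4,-1.7,0]],"hand":[40,40]}'>/dev/null
python3 res.py 1 -51
python3 -m jog '{"rot":[[0,0,0.03],[0,0,0.03]],"delta_pos":[[0.4,-1.7,0],[0.4,-1.7,0]],"hand":[40,40]}'>/dev/null
python3 res.py 1 -51
python3 -m jog '{"rot":[[0,0,0.03],[0,0,0.03]],"delta_pos":[[0.4,-1.7,0],[0.4,-1.7,0]],"hand":[40,40]}'>/dev/null
python3 res.py 1 -51
```

```text
t 25.98 shift [ 2.6 20.6  7.2] rotz -0.302 toolang -72.84 rad 55.2 F tool [-0.36 18.95 10.03] z 0.1939 tilt [179.2    0.28]
   LEVER -61.46 yaw-lever -6.8 knobx 0.4
t 26.15 shift [ 3.5 23.5  7.3] rotz -0.362 toolang -76.09 rad 55.1 F tool [ 0.35 18.01  9.62] z 0.194 tilt [179.15   0.27]
   LEVER -64.45 yaw-lever -7.3 knobx 0.4
t 26.32 shift [ 4.6 26.4  7.4] rotz -0.423 toolang -79.34 rad 54.9 F tool [-0.53 20.41 10.67] z 0.194 tilt [179.09   0.26]
   LEVER -67.86 yaw-lever -7.4 knobx 0.2
```

```bash

python3 -m jog '{"rot":[[0,0,0.02],[0,0,0.02]],"delta_pos":[[0.4,-1.5,0],[0.4,-1.5,0]],"hand":[40,40]}'>/dev/null
python3 res.py 1 -51
python3 -m jog '{"rot":[[0,0,0],[0,0,0],[0,0,0],[0,0,0],[0,0,0],[0,0,0],[0,0,0]],"delta_pos":[[0,0,0],[0,6,0],[0,4,-10],[0,0,-35],[0,0,-30],[0,0,0],[0,0,0]],"hand":[40,40,40,40,40,40,40]}' >/dev/null
python3 res.py 3 116.7 2>/dev/null
```

```text
t 26.48 shift [ 5.5 28.9  7.5] rotz -0.462 toolang -82.13 rad 54.9 F tool [-1.03 19.9  12.08] z 0.1941 tilt [179.05   0.27]
   LEVER -70.69 yaw-lever -6.8 knobx 0.1
t 27.07 shift [275.9 -39.2  82.3] rotz -0.246 toolang -70.88 rad 223.6 F tool [-0.13 -0.36  0.98] z 0.2708 tilt [179.66   0.25]
   LEVER 87.63 yaw-lever 15.0 knobx 275.3
```

```bash

python3 -m jog '{"rot":[[0,0,0],[0,0,0],[0,0,0],[0,0,0],[0,0,0],[0,0,0],[0,0,0],[0,0,-0.08]],"delta_pos":[[39,-5.5,0],[39,-5.5,0],[39,-5.5,0],[39,-5.5,0],[39,-5.5,0],[39,-5.5,0],[39,-5.5,0],[0,0,0]],"hand":[40,40,40,40,40,40,40,40]}' >/dev/null
python3 -m jog '{"rot":[[0,0,-0.08],[0,0,-0.08],[0,0,0],[0,0,0],[0,0,0]],"delta_pos":[[0,0,0],[0,0,0],[0,0,0],[0,0,0],[0,0,0]],"hand":[40,40,40,40,40]}' >/dev/null
python3 res.py 3 116.7
```

```text
t 28.15 shift [ 1.   2.2 79.1] rotz -0.008 toolang 119.01 rad 54.1 F tool [-0.48  0.27 -0.77] z 0.2661 tilt [-179.97   -0.  ]
   LEVER 130.65 yaw-lever -14.4 knobx -0.7
```

```bash

python3 -m jog '{"rot":[[0,0,0],[0,0,0],[0,0,0],[0,0,0],[0,0,0],[0,0,0],[0,0,0]],"delta_pos":[[1,5,10],[0,0,25],[0,0,25],[0,0,13],[0,3,4],[0,2,0],[0,0,0]],"hand":[40,40,40,40,40,40,40]}' >/dev/null
python3 res.py 3 116.7
python3 -m jog '{"rot":[[0,0,0.03],[0,0,0.03],[0,0,0.03],[0,0,0.03]],"delta_pos":[[-0.5,2.2,0],[-0.5,2.2,0],[-0.5,2.2,0],[-0.5,2.2,0]],"hand":[40,40,40,40]}' >/dev/null
python3 res.py 3 116.7
python3 -m jog '{"rot":[[0,0,0.03],[0,0,0.03]],"delta_pos":[[-0.4,1.7,0],[-0.4,1.7,0]],"hand":[40,40]}'>/dev/null
python3 res.py 3 116.7
python3 -m jog '{"rot":[[0,0,0.03],[0,0,0.03]],"delta_pos":[[-0.4,1.7,0],[-0.4,1.7,0]],"hand":[40,40]}'>/dev/null
python3 res.py 3 116.7
```

```text
t 28.73 shift [ 0.2 -9.2  2.3] rotz -0.006 toolang 107.14 rad 55.5 F tool [1.01 1.26 0.17] z 0.1893 tilt [1.7996e+02 2.0000e-02]
   LEVER 118.59 yaw-lever -2.2 knobx 0.1
t 29.07 shift [ -0.2 -11.7   2.3] rotz -0.126 toolang 104.5 rad 54.9 F tool [ -0.38 -16.03  -8.58] z 0.1892 tilt [-1.7938e+02 -2.0000e-02]
   LEVER 115.87 yaw-lever -6.4 knobx -0.1
t 29.23 shift [ -0.7 -14.3   2.3] rotz -0.186 toolang 101.74 rad 54.9 F tool [  0.73 -17.81  -9.34] z 0.1892 tilt [-1.7931e+02 -3.0000e-02]
   LEVER 113.25 yaw-lever -7.2 knobx -0.1
t 29.4 shift [ -1.3 -17.1   2.3] rotz -0.246 toolang 98.72 rad 54.8 F tool [  0.99 -18.44  -9.68] z 0.1891 tilt [-1.7925e+02 -4.0000e-02]
   LEVER 110.21 yaw-lever -7.6 knobx -0.1
```

```bash

python3 -m jog '{"rot":[[0,0,0.02],[0,0,0.02]],"delta_pos":[[-0.4,1.7,-0.5],[-0.4,1.7,0]],"hand":[40,40]}'>/dev/null
python3 res.py 3 116.7
python3 -m jog '{"rot":[[0,0,0.02],[0,0,0.02]],"delta_pos":[[-0.4,1.7,0],[-0.4,1.7,0]],"hand":[40,40]}'>/dev/null
python3 res.py 3 116.7
python3 -m jog '{"rot":[[0,0,0.02]],"delta_pos":[[-0.4,1.5,0]],"hand":[40]}'>/dev/null
python3 res.py 3 116.7
```

```text
t 29.57 shift [ -1.6 -19.7   2.5] rotz -0.286 toolang 95.93 rad 54.5 F tool [  0.3  -19.55  -8.81] z 0.1892 tilt [-1.7917e+02 -4.0000e-02]
   LEVER 107.43 yaw-lever -7.1 knobx 0.2
t 29.73 shift [ -1.9 -22.6   2.5] rotz -0.326 toolang 92.66 rad 54.2 F tool [  0.56 -19.24  -9.79] z 0.1892 tilt [-1.7913e+02 -3.0000e-02]
   LEVER 104.29 yaw-lever -6.3 knobx 0.7
t 29.82 shift [ -2.1 -24.    2.5] rotz -0.346 toolang 91.2 rad 54.1 F tool [  1.15 -20.64  -9.19] z 0.1891 tilt [-1.7911e+02 -2.0000e-02]
   LEVER 102.82 yaw-lever -5.9 knobx 0.9
```

Two more small rows, then I'll retreat clear of the pot and check.

```bash

python3 -m jog '{"rot":[[0,0,0.02],[0,0,0.01]],"delta_pos":[[-0.4,1.5,0],[-0.3,1,0]],"hand":[40,40]}'>/dev/null
python3 res.py 3 116.7
python3 -m jog '{"rot":[[0,0,0],[0,0,0],[0,0,0],[0,0,0],[0,0,0],[0,0,0],[0,0,0]],"delta_pos":[[0,0,0],[0,-6,0],[0,-4,-10],[0,0,-35],[0,0,-35],[0,0,0],[0,0,0]],"hand":[40,40,40,40,40,40,40]}'
python3 -m jog '{"rot":[[0,0,0],[0,0,0],[0,0,0],[0,0,0],[0,0,0],[0,0,0],[0,0,0],[0,0,0]],"delta_pos":[[30,0,-10],[35,0,-10],[35,0,0],[35,0,0],[35,0,0],[0,0,0],[0,0,0],[0,0,0]],"hand":[40,40,40,40,40,40,40,40]}'
python3 - <<'E'
from h import *
t=arm.grab_frame("top");s=arm.grab_frame("side")
AX=[(.6517,.0091),(.6041,-.1012),(.4938,-.0533),(.5416,.0570)]
T=reds(t,(190,80,310,215))
for c,_ in T:
    p=onz(t,*c,.201)[:2];i=min(range(4),key=lambda j:np.linalg.norm(p-AX[j]));d=p-AX[i];print(i,np.degrees(np.arctan2(d[1],d[0])).round(1),np.linalg.norm(d).round(4))
cv2.imwrite("pics/end.png",cv2.resize(np.vstack([t["image"][60:260],s["image"][60:360]]),None,fx=1.19,fy=1.19)[:,:,::-1])
E
```

```text
t 29.98 shift [ -2.4 -26.2   2.5] rotz -0.376 toolang 88.73 rad 53.9 F tool [  1.28 -20.25 -10.16] z 0.1891 tilt [-1.7908e+02 -2.0000e-02]
   LEVER 100.29 yaw-lever -5.1 knobx 1.2
clock: 30.57
eef_pos: [0.5443, 0.1105, 0.2741]
ee_rot: [179.5, 0.0, 95.2]
contact_force: [0.1, -0.1, -1.1]
opening: 0.469
grasp_force: 0.0
clock: 31.23
eef_pos: [0.5255, 0.2793, 0.2892]
ee_rot: [-180.0, 0.1, 95.3]
contact_force: [-0.0, 0.3, 0.1]
opening: 0.467
grasp_force: 0.0
0 27.3 0.0566
1 -69.4 0.0564
3 102.1 0.055
2 -166.8 0.0541
```

View pics/end.png

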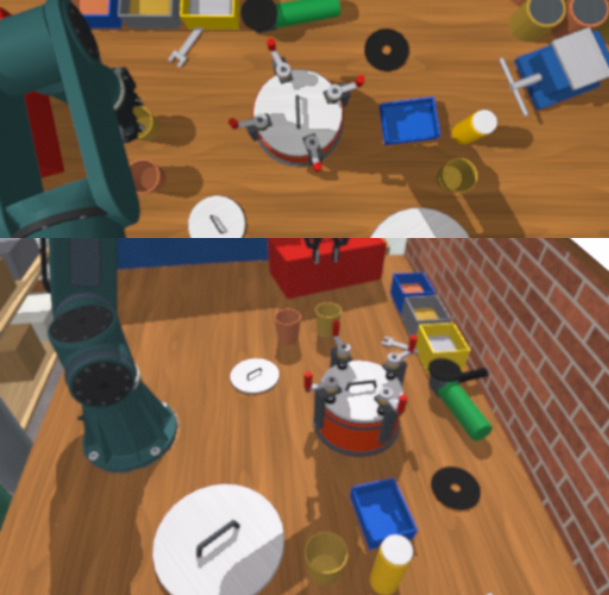

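The levers now stand at the tightened angles (knobs in the top part at (271,44), (360,80), (317,167) and (234,123)). The lid and bystanders look unmoved, and the arm is clear.

```bash
python3 -c "
from station import arm
print(arm.finish_job())"
```

```text
the job is handed in; nothing more can be done
None
```

I tightened all four bolts crosswise in two passes and handed the job in at about 31 s: first pass 14–16 N at the knobs, final readings 20–21.5 N (about 1.1–1.2 N m, a little under the 22 N target), with no result shown on hand-in.

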